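Fill the empty bays of the tin rack and close its bail

TASK

Two of the four bays of the loading rack are empty. Slide the two spare blue-lidded tins over the bench into the empty bays, one in each and pushed fully home against the back wall, without lifting them off the bench or tipping them, while the red bail stays up. When all four bays are full, swing the bail forward and down until it is fully closed in front of the tins; leave the jar, the wrench and the gauge where they are.

Things in the scene. Friction and masses are not known exactly. Their poses are not given: they have to be found in the camera images.
- rack: Fixed rack, one row of 4 bays along its y axis, 450 mm wide. Origin on the bench, centre of the row; x points into the bays (open at -x, to the robot). White partitions 10 mm thick, 40 high, round noses, from x=-50 to +50 mm; bays 100 mm wide, floor is the bare bench with a thin dark mark; back wall 45 mm high, its face at x=+46, behind it a 4 mm thick foot to x=+84
- bay_1 (a point): Where the centre of a tin lies when it is home in bay 1 (counted from the robot's left, +y): 25 mm above the bench, rack x=0, rack y=165 mm; axes as the rack's
- bay_2 (a point): Where the centre of a tin lies when it is home in bay 2 (counted from the robot's left, +y): 25 mm above the bench, rack x=0, rack y=55 mm; axes as the rack's
- bay_3 (a point): Where the centre of a tin lies when it is home in bay 3 (counted from the robot's left, +y): 25 mm above the bench, rack x=0, rack y=-55 mm; axes as the rack's
- bay_4 (a point): Where the centre of a tin lies when it is home in bay 4 (counted from the robot's left, +y): 25 mm above the bench, rack x=0, rack y=-165 mm; axes as the rack's
- tin_1_center (a point): Centre of tin 1, 25 mm above its underside (z axis up along the tin). Flat round steel tin with blue lid, 90 mm diameter, 50 mm high, about 0.25 kg, too wide for most grippers. Two of the four identical tins stand in bays at the start, the other two are the spares, standing free on the bench in front of the rack; which is which varies
- tin_2_center (a point): Centre of tin 2, 25 mm above its underside (z axis up along the tin). Flat round steel tin with blue lid, 90 mm diameter, 50 mm high, about 0.25 kg, too wide for most grippers. Two of the four identical tins stand in bays at the start, the other two are the spares, standing free on the bench in front of the rack; which is which varies
- tin_3_center (a point): Centre of tin 3, 25 mm above its underside (z axis up along the tin). Flat round steel tin with blue lid, 90 mm diameter, 50 mm high, about 0.25 kg, too wide for most grippers. Two of the four identical tins stand in bays at the start, the other two are the spares, standing free on the bench in front of the rack; which is which varies
- tin_4_center (a point): Centre of tin 4, 25 mm above its underside (z axis up along the tin). Flat round steel tin with blue lid, 90 mm diameter, 50 mm high, about 0.25 kg, too wide for most grippers. Two of the four identical tins stand in bays at the start, the other two are the spares, standing free on the bench in front of the rack; which is which varies
- bail (a joint): Angle of the red bail, rad: 0 = fully closed on its stop (arms level, crossbar in front of the tins), 1.57 = upright, 2.15 = leaning fully back; starts leaning back. Crossbar middle at rack x = 20 - 85 cos(angle), z = 30 + 85 sin(angle) mm. Stiff hinge: it stays where left; about 2 to 6 N across it at the crossbar moves it. A tin more than about 12 mm short of home blocks it
- bail_bar (a point): Middle of the bail's crossbar. The bail is a U of 10 mm round red bar: a straight crossbar 468 mm long, parallel to the row, 85 mm from the hinge axis, and an arm outside each end of the rack
- bail_hinge (a point): Middle of the bail's hinge axis, at rack x=+20 mm, 30 mm above the bench; axes as the rack's
- amber_jar: Bystander: amber glass jar with white cap, 64 mm diameter, 100 mm high, on the right, nearer the robot than the gauge; origin under its centre
- wrench: Bystander: steel wrench 180 mm long lying to the left of the rack; origin under its middle
- gauge: Bystander: black dial gauge of 72 mm diameter on a small foot, about 101 mm high, right of the rack; origin under its foot
Mind the look-alikes: they are no part of the job. What is shaped like the part that bears tin_4_center but brown, green or pink is not meant.

How it is judged:
By the outcome, as a careful person would: the job done as asked, in the order asked, and still so for the second after the job is handed in, with the robot touching nothing.
It also fails if it takes over 72 s, if anything falls off the work surface, if the arm or the gripper's body presses on something with over 40 N, if the wrist force passes 120 N, or if a joint passes its speed limit or range.

ROBOT

A 7-joint arm with a two-finger parallel gripper is mounted at the origin on the work surface. World frame = base frame: x ahead of the robot, y to its left, z up, the work surface at z = 0. Lengths are in m, angles in rad, forces in N, time in s.
With the tool pointing down it reaches from about 0.425 to 0.925 m from the base axis. Payload 6.8 kg.
Tool frame: the origin (TCP) lies on the front face of the gripper's body, between the roots of the fingers; the fingertips stand 73 mm ahead of it and the grasp point (between the pads) lies 54 mm ahead of it (env.nose_length is the distance from the TCP to the fingertips, in m); z points along the fingers, y is the direction in which the jaws open and shut (so a half turn about z gives the same grasp; the last joint's range is limited). The gripper opens to 85 mm and grips with 20 to 120 N. Pads are 22 mm wide; open, the fingers measure 114 mm over their backs; the gripper's body (76 mm by 85 mm) begins 54 mm behind the grasp point. The pads swing forward as they close: fully open they stand 13 mm farther back than shut.
Start: joints at [-1.435, 0.477, 0.022, 1.555, -0.011, 1.109, -0.083], TCP at [0.163, 0.655, 0.304] pointing down, gripper open.
Joint ranges: [-2.96, 2.96], [-0.34, 2.1], [-1.41, 1.46], [0.24, 2.44], [-1.37, 4.51], [0.17, 1.92], [-2.96, 2.96]. Speed limits (rad/s): [2.39, 2.39, 3.14, 3.14, 3.14, 3.14, 3.14].

INTERFACE

Orientations are given as a unit quaternion [w, x, y, z].
In Python, from cell import env, kin, camera, calibration, job gives the robot as it stands. The module is installed in compiled form; this text tells all that it offers. Calls block until the motion is done:
- env.reach(position, orientation): joint-space move of the TCP to a pose.
- env.movel(position, velocity=0.15, rot=None, stop_force=None): straight line of the TCP; rot=None keeps the orientation; velocity is the mean speed in m/s. With stop_force (N) it stops when the force on the tool has changed by that much, and returns True; else False.
- env.goto_joints(angles): joint-space move.
- env.grip(opening, f_grip=None): finger opening in m; f_grip is the grip in N (None keeps the last); returns when the fingers have stopped.
- env.dwell(seconds).
- kin.inverse_kinematics(position, orientation): joint angles nearest the present ones, or None.
- env.get_state(): the state.
- camera(name): name is "scene" or "top" or "wrist"; returns (picture, depth): 480x640x3 uint8, blue, green, red; 480x640 float32, m along the optical axis (not along the pixel's ray), 0 where there is no reading.
- calibration(name): a dict with "fx", "fy", "cx", "cy" (pixels), "k1" (the pictures are not rectified: a ray, as slopes to the right and down, at radius r is drawn at 1 + k1 r^2 times it, then the intrinsics apply), "rvec" (rotation vector, rad) and "tvec" (3), from world to camera coordinates, as OpenCV has them. Camera axes: x right, y down, z forward; pixel columns grow to the right and rows downward; lengths in m; the calibration is good to about 2 mm. A picture is of the moment at which its call begins: read the wrist's pose just before it. calibration takes no time and is no camera call; for the wrist camera it gives the pose at the moment of the call.
A pose or a line that the arm cannot do raises env.PlanningError and nothing moves.
- job.job_done(): hands the job in, once; it reports no verdict.
The state is a dict: "time": time; "qpos": joint angles; "joint_velocities": joint speeds; "joint_torque": joint torques, N m; "tcp_pos": TCP position; "orientation": TCP orientation; "force": force on the tool from outside, world axes, zero at the start; "torque": the same for the moment, N m; "opening": finger opening in m.
Only numpy, scipy, OpenCV 4.12 (cv2) and the standard library are available. Lean on these libraries where they do the work, as an engineer would, in place of code of your own. Each camera call takes 0.05 s, during which the arm holds its last target.

## Working session

There is one attempt and no reset: what is moved stays moved. The work goes in short steps, each a Python script; the robot and the scene stay as the last script left them, time stands still between calls to the robot, and variables do not carry over. Pictures are saved under pics/ and viewed, and the job is handed in when it is done.

```bash
mkdir -p pics; ls
python3 - <<'E'
from cell import env,camera,calibration
import cv2
for n in("scene","top"):
    p,d=camera(n); cv2.imwrite(f"pics/{n}0.png",p); c=calibration(n); print(n,c)
s=env.get_state(); print(s)
E
```

```text
pics
scene {'fx': 458.76710159840815, 'fy': 458.76710159840815, 'cx': 316.09559744809553, 'cy': 239.6053044544873, 'k1': -0.011294136461991911, 'rvec': array([ 1.24498422,  2.13790934, -1.09291541]), 'tvec': array([ 0.22700331, -0.19158942,  1.37915673])}
top {'fx': 508.6875172134917, 'fy': 508.6875172134917, 'cx': 318.2823952973497, 'cy': 243.84079865202145, 'k1': -0.03024806387996639, 'rvec': array([ 2.14305549, -2.18670237,  0.08109592]), 'tvec': array([0.02237451, 0.47840126, 1.13774318])}
{'time': 0.1, 'qpos': array([-1.43507968,  0.4777356 ,  0.02234094,  1.55636403, -0.01152499,
        1.1093034 , -0.08308162]), 'joint_velocities': array([-0.00180394, -0.00190143, -0.00072696, -0.00309559, -0.00102775,
       -0.00029901, -0.00114478]), 'joint_torque': array([ 3.78971468e-03, -5.97764468e+01,  1.61315527e+00, -2.81956422e+01,
        1.27418837e-02,  5.03416712e-03, -1.29468276e-05]), 'tcp_pos': array([0.16284505, 0.65462712, 0.30300579]), 'orientation': array([-5.24451374e-05,  1.21592325e-01,  9.92579769e-01, -8.39666456e-04]), 'force': array([ 0.48757998,  0.25275572, -0.00595794]), 'torque': array([-0.04797758, -0.00220706,  0.01288169]), 'opening': 0.08542403024337591}
```

View pics/scene0.png

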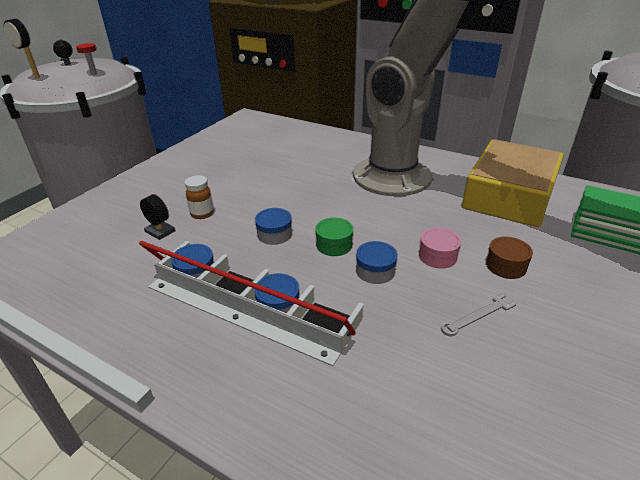

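View pics/top0.png

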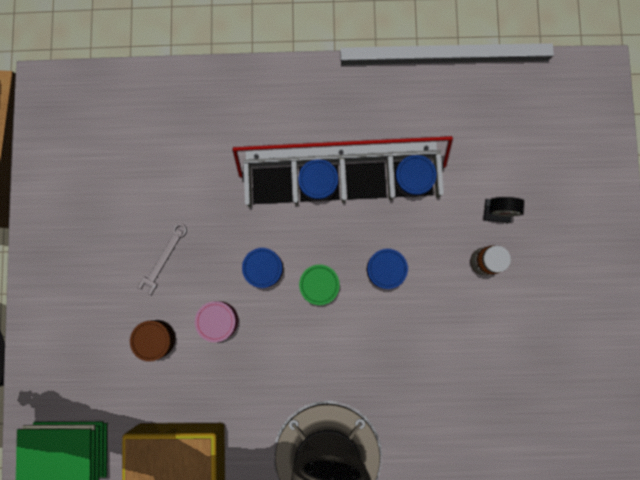

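Scene: the rack has blue tins in bay 2 (top px 319,180) and bay 4 (416,175), with bays 1 and 3 empty. The blue spares are at (263,268) and (387,269). The look-alikes are green (320,285), pink (217,322) and brown (152,341). The bail leans back, and the jar (494,260), gauge (505,207) and wrench (165,260) stand clear. Next I'll measure.

```bash
cat > h.py <<'E'
import numpy as np, cv2
from cell import env,kin,camera,calibration,job
def K(c): return np.array([[c['fx'],0,c['cx']],[0,c['fy'],c['cy']],[0,0,1]]),np.array([c['k1'],0,0,0,0.])
def pix2plane(c,px,z):
    k,d=K(c); u=cv2.undistortPoints(np.array(px,float).reshape(-1,1,2),k,d).reshape(-1,2)
    R=cv2.Rodrigues(c['rvec'])[0]; o=-R.T@c['tvec']
    r=np.c_[u,np.ones(len(u))]@R; return o+r*((z-o[2])/r[:,2])[:,None]
def proj(c,P):
    k,d=K(c); return cv2.projectPoints(np.array(P,float).reshape(-1,3),c['rvec'],c['tvec'],k,d)[0].reshape(-1,2)
def blobs(p,lo,hi,amin=60):
    h=cv2.cvtColor(p,cv2.COLOR_BGR2HSV); m=cv2.inRange(h,lo,hi)
    n,l,s,c=cv2.connectedComponentsWithStats(m)
    return [(s[i],l==i) for i in range(1,n) if s[i][4]>amin],m
def lids(name,p):
    c=calibration(name); out=[]
    for s,m in blobs(p,(105,150,50),(130,255,255),300)[0]:
        cs,_=cv2.findContours(m.astype(np.uint8),cv2.RETR_EXTERNAL,cv2.CHAIN_APPROX_NONE)
        pts=max(cs,key=len).reshape(-1,2); P=pix2plane(c,pts,0.05)[:,:2]
        e=cv2.minEnclosingCircle(P.astype(np.float32)); out.append((s[4],np.array(e[0]),e[1]))
    return out
E
python3 - <<'E'
from h import *
for n in("scene","top"):
    p=cv2.imread(f"pics/{n}0.png")
    for a,c,r in lids(n,p): print(n,a,c.round(4),round(r,4))
p=cv2.imread("pics/top0.png")
cv2.imwrite("pics/crop0.png",cv2.resize(p[125:310,215:465],None,fx=3.2,fy=3.2,interpolation=cv2.INTER_CUBIC))
c=calibration("top")
# known tall items
print("jar",pix2plane(c,[(497,259)],.1),"gauge",pix2plane(c,[(510,206)],.1),"green",pix2plane(c,[(320,285)],.05), "pink",pix2plane(c,[(217,322)],.05))
print("wrench",pix2plane(c,[(181,231),(148,290)],0))
E
```

```text
scene 11053 [-0.6651 -1.9782] 1.6047
scene 1393 [-1.2273 -0.098 ] 0.33
scene 704 [ 0.4269 -0.1365] 0.0542
scene 972 [0.4336 0.1421] 0.0527
scene 473 [ 0.6273 -0.2083] 0.0479
scene 598 [0.6214 0.0106] 0.0454
scene 354 [0.6455 0.0163] 0.0431
top 1250 [ 0.6292 -0.2102] 0.046
top 1246 [0.6244 0.0109] 0.0467
top 1205 [0.426  0.1384] 0.0443
top 1208 [ 0.4182 -0.1385] 0.0437
jar [[ 0.4313344 -0.3660631  0.1      ]] gauge [[ 0.54405823 -0.39979496  0.1       ]] green [[0.38475742 0.01021147 0.05      ]] pink [[0.3076343  0.23915813 0.05      ]]
wrench [[0.51792267 0.33487643 0.        ]
 [0.38125831 0.41176963 0.        ]]
```

View pics/crop0.png

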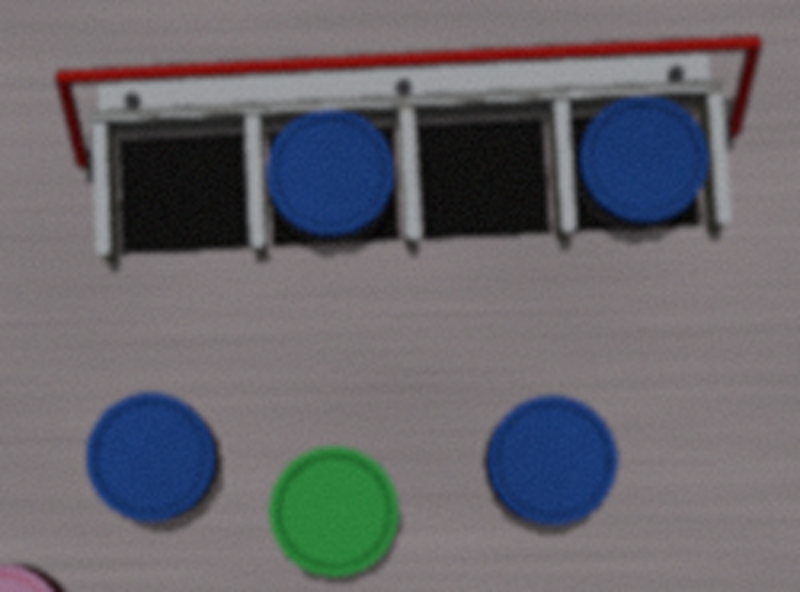

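Run:
```python
from h import *
from scipy.optimize import least_squares
from scipy.spatial.transform import Rotation as Ro
c=calibration("top")
t=np.array([(103,250),(260,245),(413,240),(568,235),(722,228)])/3.2+[215,125]
P=pix2plane(c,t,.04)[:,:2]
ry=np.array([220,110,0,-110,-220])/1000
def T(v,p): 
    s,cc=np.sin(v[2]),np.cos(v[2]); return v[:2]+np.array(p)@np.array([[cc,s],[-s,cc]])
f=lambda v:(T(v,np.c_[-.05+0*ry,ry])-P).ravel()
r=least_squares(f,[.62,-.04,0]); print("rack",r.x, (r.fun*1000).round(1))
v=r.x
for y in(165,55,-55,-165): print(y,T(v,[[0,y/1000]]))
# overlay
p=cv2.imread("pics/top0.png"); big=cv2.resize(p,None,fx=3,fy=3,interpolation=cv2.INTER_CUBIC)
def line(a,b,z1,z2,col):
    A=np.r_[T(v,[a])[0],z1];B=np.r_[T(v,[b])[0],z2]; q=(proj(c,[A,B])+.5)*3
    cv2.line(big,tuple(q[0].astype(int)),tuple(q[1].astype(int)),col,1)
for y in ry:
    for s in(-.005,.005): line((-.05,y+s),(.046,y+s),.04,.04,(0,255,255))
line((.046,-.225),(.046,.225),.045,.045,(0,255,0)); line((.084,-.225),(.084,.225),.004,.004,(255,255,0))
a=2.15;bx=.02-.085*np.cos(a);bz=.03+.085*np.sin(a);line((bx,-.234),(bx,.234),bz,bz,(255,0,255))
cv2.imwrite("pics/ov0.png",big[370:640,660:1400])
# IK
def down(th): # jaw axis y direction angle: tool z down, tool y at angle th from world y
    return Ro.from_matrix(np.array([[np.cos(th),np.sin(th),0],[np.sin(th),-np.cos(th),0],[0,0,-1]]))
def q(R): x=R.as_quat(); return [x[3],x[0],x[1],x[2]]
for y in(.138,-.1385):
  for tilt in(-30,-20,-10,0,10,20,30):
    o=[]
    for x in(.34,.35,.36,.37,.38,.39,.40,.41,.42):
      best=None
      for flip in(0,np.pi):
        R=Ro.from_euler('y',tilt,degrees=True)*down(flip)
        o.append(int(kin.inverse_kinematics([x,y,.085],q(R)) is not None))
    print(y,tilt,o)
```

```text
rack [ 0.62583068 -0.04710085  0.01290962] [-0.4  0.2  0.   1.7  0.3  0.1  0.6 -0.4 -0.6 -1.6]
165 [[0.62370065 0.1178854 ]]
55 [[0.62512067 0.00789457]]
-55 [[ 0.62654069 -0.10209627]]
-165 [[ 0.62796071 -0.2120871 ]]
0.138 -30 [0, 0, 0, 0, 0, 0, 0, 0, 0, 0, 0, 0, 0, 0, 0, 0, 0, 0]
0.138 -20 [0, 0, 0, 0, 0, 0, 0, 0, 0, 0, 0, 0, 0, 0, 0, 0, 1, 1]
0.138 -10 [0, 0, 0, 0, 0, 0, 1, 1, 1, 1, 1, 1, 1, 1, 1, 1, 1, 1]
0.138 0 [1, 1, 1, 1, 1, 1, 1, 1, 1, 1, 1, 1, 1, 1, 1, 1, 1, 1]
0.138 10 [1, 1, 1, 1, 1, 1, 1, 1, 1, 1, 1, 1, 1, 1, 1, 1, 1, 1]
0.138 20 [1, 1, 1, 1, 1, 1, 1, 1, 1, 1, 1, 1, 1, 1, 1, 1, 1, 1]
0.138 30 [1, 1, 1, 1, 1, 1, 1, 1, 1, 1, 1, 1, 1, 1, 1, 1, 1, 1]
-0.1385 -30 [0, 0, 0, 0, 0, 0, 0, 0, 0, 0, 0, 0, 0, 0, 0, 0, 0, 0]
-0.1385 -20 [0, 0, 0, 0, 0, 0, 0, 0, 0, 0, 0, 0, 0, 0, 0, 0, 1, 1]
-0.1385 -10 [0, 0, 0, 0, 0, 0, 1, 1, 1, 1, 1, 1, 1, 1, 1, 1, 1, 1]
-0.1385 0 [1, 1, 1, 1, 1, 1, 1, 1, 1, 1, 1, 1, 1, 1, 1, 1, 1, 1]
-0.1385 10 [1, 1, 1, 1, 1, 1, 1, 1, 1, 1, 1, 1, 1, 1, 1, 1, 1, 1]
-0.1385 20 [1, 1, 1, 1, 1, 1, 1, 1, 1, 1, 1, 1, 1, 1, 1, 1, 1, 1]
-0.1385 30 [1, 1, 1, 1, 1, 1, 1, 1, 1, 1, 1, 1, 1, 1, 1, 1, 1, 1]
```

View pics/ov0.png

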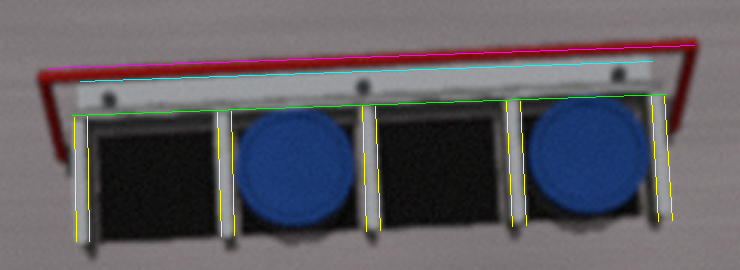

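The two blue spares (0.426,0.138) and (0.418,-0.139) match on size and colour. The empty bays are 1 and 3. The rack yaw is slightly ambiguous (0.013 from the noses, about 0.022 from the bar), so I'll go to a pre-push pose via a wrist-camera view to settle it.

```bash
cat >> h.py <<'E'
from scipy.spatial.transform import Rotation as Ro
def down(th):
    x=Ro.from_matrix(np.array([[np.cos(th),np.sin(th),0],[np.sin(th),-np.cos(th),0],[0,0,-1.]])).as_quat()
    return np.array([x[3],x[0],x[1],x[2]])
E
python3 - <<'E'
from h import *
for th in(.02,.02+np.pi):
  for pos in([.40,0.03,.40],[.367,.138,.085],[.58,.118,.085],[.58,-.1,.085],[.37,-.14,.085]): print(th,pos,kin.inverse_kinematics(pos,down(th)).round(2))
for th in(.02+np.pi/2,.02-np.pi/2): print(th,kin.inverse_kinematics([.7,-.05,.15],down(th)).round(2))
E
```

```text
0.02 [0.4, 0.03, 0.4] [-1.01 -0.18  0.69  2.06  0.12  1.22 -1.91]
0.02 [0.367, 0.138, 0.085] [-0.97  0.49  0.54  2.39 -0.66  0.41 -1.41]
0.02 [0.58, 0.118, 0.085] [-0.7   0.7   0.54  1.93 -0.56  0.66 -1.36]
0.02 [0.58, -0.1, 0.085] [-0.31  0.69  0.51  1.94 -0.53  0.65 -1.02]
0.02 [0.37, -0.14, 0.085] [-0.46  0.6   0.84  2.39 -0.98  0.53 -0.36]
3.161592653589793 [0.4, 0.03, 0.4] [-0.88 -0.15  0.59  2.06  0.09  1.21  1.26]
3.161592653589793 [0.367, 0.138, 0.085] [-0.6   0.42  0.09  2.37 -0.11  0.36  1.18]
3.161592653589793 [0.58, 0.118, 0.085] [-0.41  0.63  0.14  1.91 -0.15  0.61  1.41]
3.161592653589793 [0.58, -0.1, 0.085] [-0.16  0.64  0.3   1.93 -0.32  0.61  1.93]
3.161592653589793 [0.37, -0.14, 0.085] [-0.02  0.44  0.26  2.37 -0.32  0.36  2.11]
1.5907963267948966 [-0.4   0.75  0.59  1.63 -0.5   0.91  0.39]
-1.5507963267948965 [-0.7   1.12  1.26  1.65 -1.12  1.26 -2.32]
```

Run:
```python
from h import *
env.reach([.50,0.0,.38],down(.02+np.pi)); env.grip(.05)
c=calibration("wrist"); p,d=camera("wrist"); np.savez("w1.npz",p=p,d=d,**c)
cv2.imwrite("pics/w1.png",p); s=env.get_state(); print(s['time'],s['qpos'].round(2),s['opening'],s['tcp_pos'])
R=cv2.Rodrigues(c['rvec'])[0]; print(-R.T@c['tvec'],R[2])
```

```text
3.2083 [-0.75  0.12  0.7   1.9  -0.08  1.15  1.57] 0.050039375993820086 [4.99992744e-01 2.33643409e-05 3.79967576e-01]
[ 0.43067801 -0.00138559  0.45006843] [ 0.27301514  0.00420932 -0.96200053]
```

View pics/w1.png

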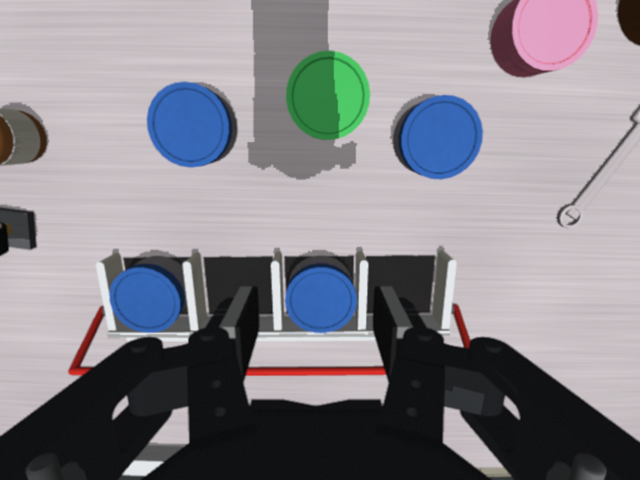

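The wrist view shows the whole rack: blue spares at (190,124) and (440,137), green at (328,95), bays 1 and 3 empty. I'll fit the rack on this picture.

Run:
```python
from h import *
z=np.load("w1.npz"); c={k:z[k] for k in('fx','fy','cx','cy','k1','rvec','tvec')}; p=z['p']
for s,m in blobs(p,(105,150,50),(130,255,255),1000)[0]:
    cs,_=cv2.findContours(m.astype(np.uint8),cv2.RETR_EXTERNAL,cv2.CHAIN_APPROX_NONE)
    P=pix2plane(c,max(cs,key=len).reshape(-1,2),.05)[:,:2]; e=cv2.minEnclosingCircle(P.astype(np.float32)); print(np.round(e[0],4),round(e[1],4),s[:4])
cv2.imwrite("pics/w1c.png",cv2.resize(p[235:385,60:480],None,fx=1.9,fy=1.9,interpolation=cv2.INTER_CUBIC))
def T(v,q):
    s,cc=np.sin(v[2]),np.cos(v[2]); return v[:2]+np.array(q)@np.array([[cc,s],[-s,cc]])
big=cv2.resize(p,None,fx=3,fy=3,interpolation=cv2.INTER_CUBIC)
for v,col in (([.6258,-.0471,.0129],(0,255,255)),([.6258,-.0471,.0217],(255,0,255))):
  def line(a,b,z1):
    q=(proj(c,[np.r_[T(v,[a])[0],z1],np.r_[T(v,[b])[0],z1]])+.5)*3-.5
    cv2.line(big,tuple(q[0].astype(int)),tuple(q[1].astype(int)),col,1)
  for y in(.22,.11,0,-.11,-.22):
    for s in(-.005,.005): line((-.045,y+s),(.046,y+s),.04)
    line((-.05,y-.005),(-.05,y+.005),.04)
  line((.046,-.225),(.046,.225),.045)
cv2.imwrite("pics/w1ov1.png",big[720:1030,270:970]);cv2.imwrite("pics/w1ov2.png",big[720:1030,780:1480])
```

```text
[ 0.4169 -0.1404] 0.0456 [148  83  83  84]
[0.4246 0.1351] 0.0452 [400  96  82  82]
[ 0.6253 -0.2096] 0.0486 [110 265  74  67]
[0.62   0.0081] 0.0465 [286 264  71  68]
```

View pics/w1ov1.png

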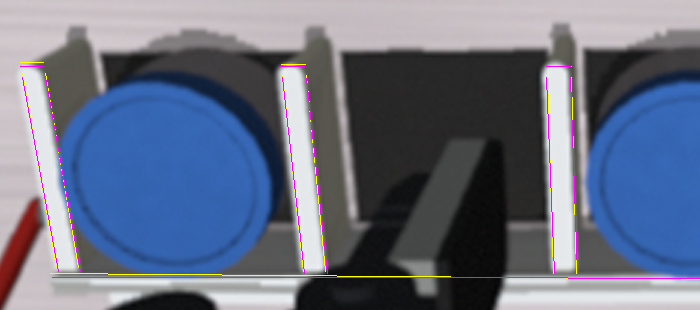

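View pics/w1ov2.png

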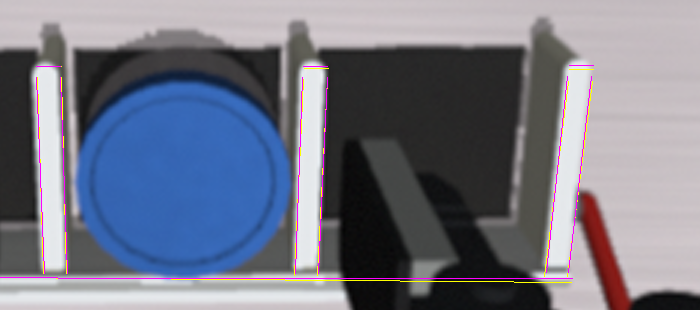

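The rack fits to within about 1 mm at (0.6257,-0.0475), yaw about 0.019. The tin radii come out right. Pushing tin A to the mouth of bay 1, using the open fingers as a cradle.

```bash
cat >> h.py <<'E'
V=np.array([.6257,-.0475,.019])
def W(x,y,z):
    s,c=np.sin(V[2]),np.cos(V[2]); return np.array([V[0]+c*x-s*y,V[1]+s*x+c*y,z])
def toR(w):
    d=np.array(w[:2])-V[:2]; s,c=np.sin(V[2]),np.cos(V[2]); return np.array([c*d[0]+s*d[1],-s*d[0]+c*d[1]])
ZP=.083; OFF=.048
def ori(a): return down(np.pi+V[2]+a)
def push_to_mouth(tin,by):
    t=toR(tin); goal=np.array([-.122,by]); d=goal-t; a=np.arctan2(d[1],d[0]); u=d/np.hypot(*d); print("rack tin",t,"ang",np.degrees(a))
    b=t-u*(OFF+.018)
    env.reach(W(*b,.20),ori(a)); env.movel(W(*b,ZP),.12,stop_force=15)
    f0=env.get_state(); print(f0['tcp_pos'],f0['force'].round(1))
    print(env.movel(W(*(goal-u*OFF),ZP),.06,stop_force=15))
    print(env.movel(W(-.108-OFF,by,ZP),.04,rot=ori(0),stop_force=15))
    s=env.get_state(); print(s['time'],s['force'].round(1),toR(s['tcp_pos']))
def shot(n):
    for k in("top","scene"):
        p,d=camera(k); cv2.imwrite(f"pics/{k}{n}.png",p)
        for A,c,r in lids(k,p):
            if k=="top" or r<.06: print(k,A,"rack",(toR(c)*1000).round(1),round(r*1000,1))
E
python3 - <<'E'
from h import *
push_to_mouth([.425,.1365],.165)
shot(1)
E
```

```text
rack tin [-0.19716799  0.18777986] ang -16.859573204297913
[0.36189675 0.15449901 0.08342769] [0.9 0.  0.5]
False
False
7.7667 [0.4 0.5 0.4] [-0.15602546  0.16509675]
top 1265 rack [   0.  -162.8] 46.3
top 1250 rack [-0.4 58.3] 46.8
top 1207 rack [-209.1  -86.9] 43.6
scene 713 rack [-201.   -84.1] 54.1
scene 473 rack [  -1.3 -160.5] 48.1
scene 1153 rack [-98.1 164. ] 53.2
scene 597 rack [-3.2 58.2] 45.4
scene 355 rack [22.2 64.1] 43.8
```

View pics/scene1.png

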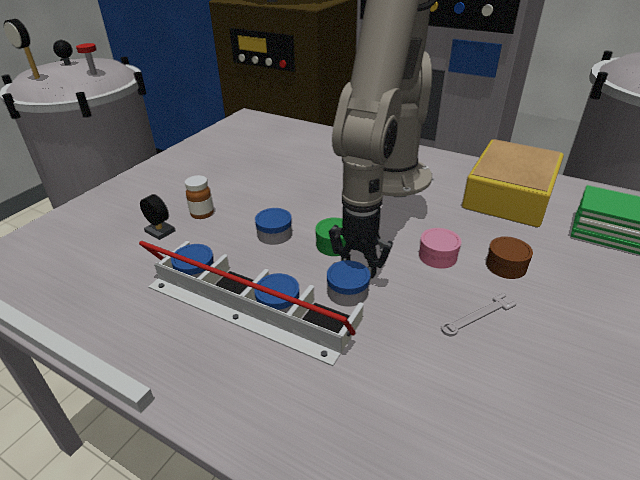

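View pics/top1.png

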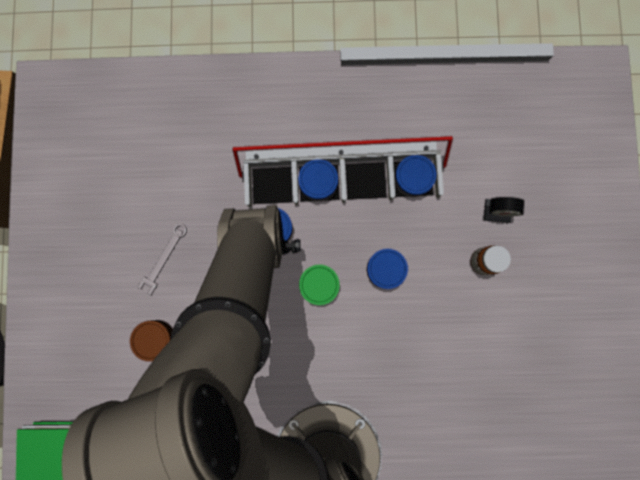

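The tin sits upright in the cradle before bay 1 (scene px 348,280), with rack y about 164. Pushing it home against the back wall, stopping on force.

Run:
```python
from h import *
print(env.movel(W(-.070,.165,ZP),.08,stop_force=12))
print(env.movel(W(-.040,.165,ZP),.03,stop_force=8))
s=env.get_state(); print(s['time'],s['force'].round(1),toR(s['tcp_pos']))
env.movel(W(-.10,.165,ZP),.1); env.movel(W(-.11,.165,.2),.15)
env.reach([.43,-.03,.25],ori(.3))
shot(2)
```

```text
False
True
9.8 [ 0.3 -0.5 -1.3] [-0.04982491  0.16497168]
top 1254 rack [   0.2 -162.8] 46.2
top 1248 rack [-0.1 58.3] 46.7
top 1246 rack [ -0.6 166. ] 46.2
top 806 rack [-209.1  -88.3] 43.3
scene 715 rack [-200.4  -85.2] 54.2
scene 471 rack [  -1.3 -160.5] 48.1
scene 596 rack [-3.2 58.2] 45.4
scene 350 rack [22.2 64.1] 43.8
scene 672 rack [ -3.8 166.8] 45.3
scene 400 rack [ 23.  171.3] 42.6
```

View pics/top2.png

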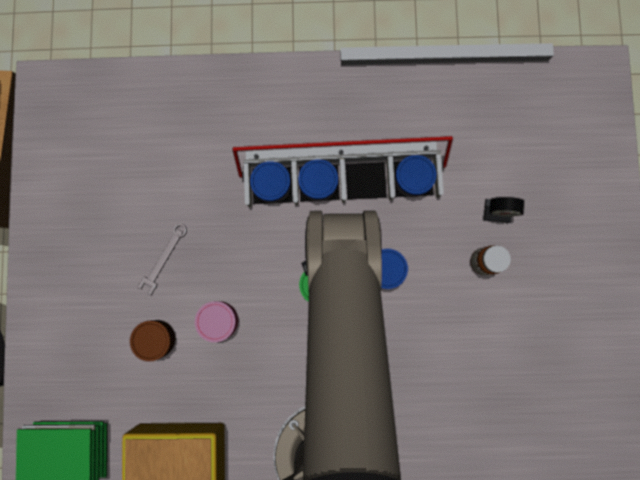

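Tin A is home in bay 1 (x = -0.6 mm, y = 166, level with the pre-loaded tins). Now the second spare, into bay 3.

Run:
```python
from h import *
push_to_mouth([.4175,-.1395],-.055)
p,d=camera("scene"); cv2.imwrite("pics/scene3.png",p)
for A,c,r in lids("scene",p):
    if r<.06: print((toR(c)*1000).round(1))
```

```text
rack tin [-0.20991032 -0.08802783] ang 20.591157678242283
[ 0.35656724 -0.16388182  0.08342589] [-0.7 -0.1 -0.4]
False
False
16.6833 [-0.1  0.5 -0. ] [-0.15586006 -0.05491914]
[-100.3  -45.1]
[  -1.5 -161.4]
[-3.2 59.8]
[22.2 64.1]
[ -2.4 166.2]
[ 23.  171.3]
```

View pics/scene3.png

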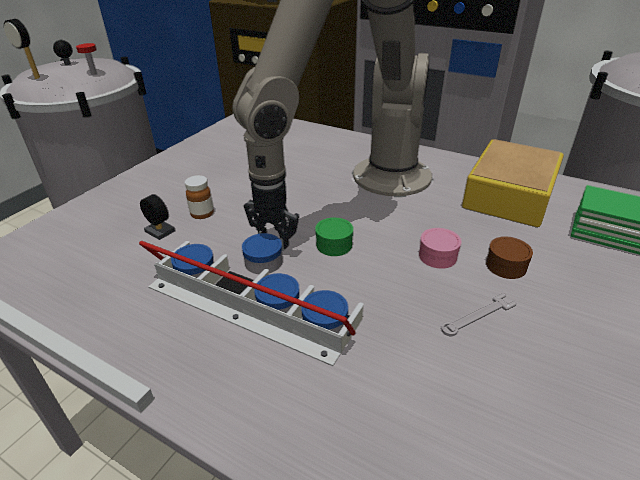

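The lid reads y = -45, where the cradle is at -55. Fingers may be occluding it, so I'll check before entering the bay.

Run:
```python
from h import *
c=calibration("wrist"); p,d=camera("wrist")
cs=calibration("scene"); q=cv2.imread("pics/scene3.png")
th=np.linspace(0,6.283,60); 
big=cv2.resize(q[200:310,200:360],None,fx=5,fy=5,interpolation=cv2.INTER_CUBIC)
for cy,col in((-.055,(0,255,255)),(-.046,(0,0,255))):
    P=[W(-.105+.045*np.cos(t),cy+.045*np.sin(t),.05) for t in th]
    cv2.polylines(big,[(((proj(cs,P)-[200,200]+.5)*5).astype(int))],True,col,1)
    cv2.polylines(p,[proj(c,P).astype(int)],True,col,1)
cv2.imwrite("pics/w3.png",p); cv2.imwrite("pics/s3z.png",big)
```

```text
(no output)
```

View pics/w3.png

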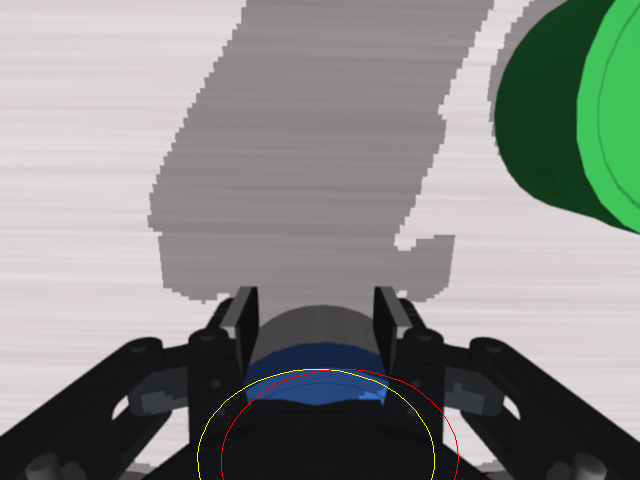

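View pics/s3z.png

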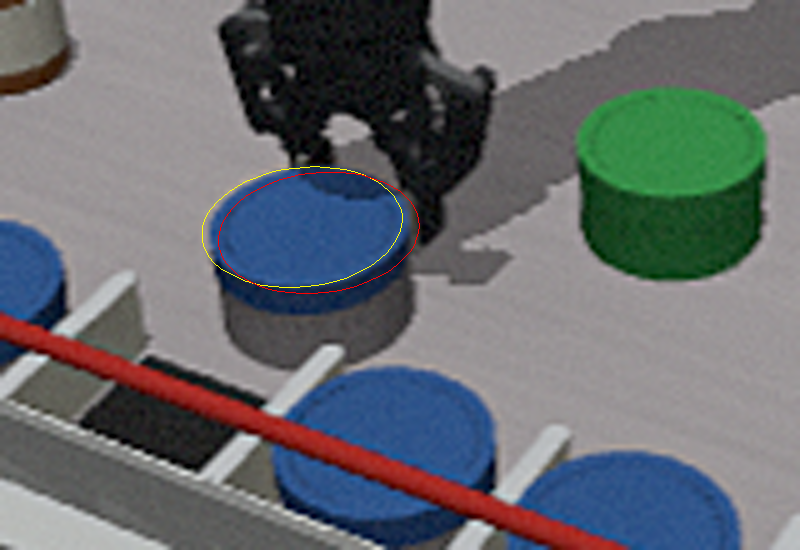

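The wrist view shows the tin centred between the fingers, matching y = -55. The scene reading was biased by the lid's side. Pushing home.

Run:
```python
from h import *
print(env.movel(W(-.070,-.055,ZP),.08,stop_force=12))
print(env.movel(W(-.040,-.055,ZP),.03,stop_force=8))
s=env.get_state(); print(s['time'],s['force'].round(1),toR(s['tcp_pos']))
env.movel(W(-.10,-.055,ZP),.1); env.movel(W(-.11,-.055,.25),.15)
p,d=camera("wrist"); cv2.imwrite("pics/w4.png",p)
shot(4)
```

```text
False
True
18.75 [-0.6 -0.5  0.4] [-0.04793798 -0.0549039 ]
top 356 rack [  7.2 -34.1] 40.0
top 1248 rack [-0.2 57.9] 46.4
top 1244 rack [ -0.6 166. ] 46.2
scene 473 rack [  -1.3 -160.5] 48.1
scene 510 rack [ -1.8 -49.9] 47.7
scene 315 rack [ 23.4 -45.3] 44.5
scene 600 rack [-3.2 59. ] 46.2
scene 349 rack [22.2 64.1] 43.8
scene 670 rack [ -1.5 167.4] 45.9
scene 411 rack [ 23.  171.3] 42.6
```

View pics/scene4.png

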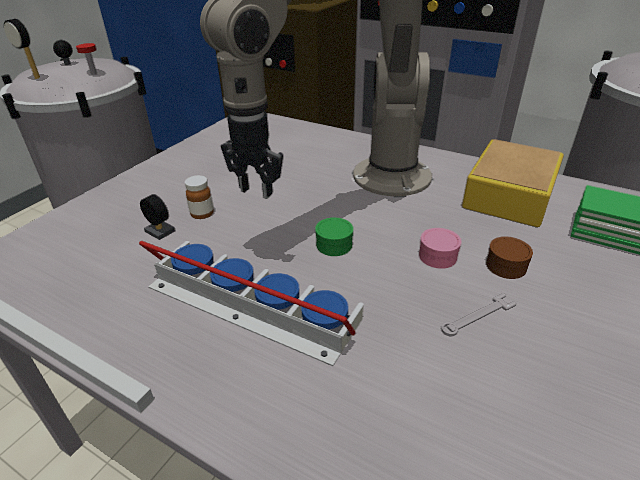

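View pics/w4.png

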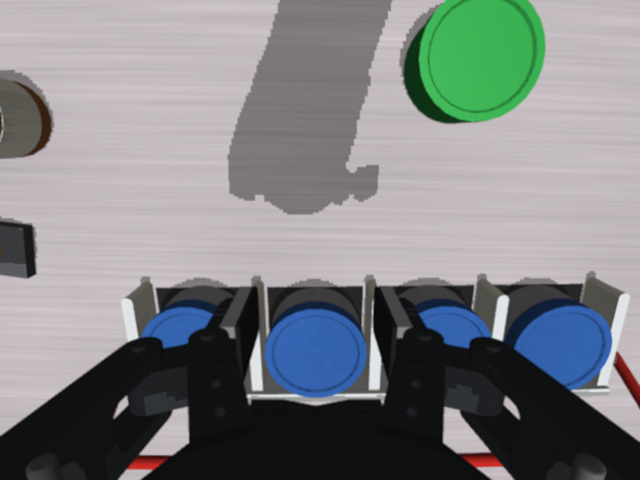

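All four bays are full and the tins are in line (scene x about -1.5 to -3 for all four). Now the bail: cage the crossbar loosely between the fingers and bring it over the top, then press it down from above.

```bash
cat >> h.py <<'E'
OB=down(V[2]+np.pi/2)
def bar(a): return .02-.085*np.cos(a), .03+.085*np.sin(a)
def look(n):
    c=calibration("scene"); p,d=camera("scene"); cv2.imwrite(f"pics/scene{n}.png",p)
    s=env.get_state(); print(n,s['time'],s['force'].round(1),toR(s['tcp_pos']).round(4),s['tcp_pos'][2].round(4))
E
python3 - <<'E'
from h import *
env.grip(.045)
env.reach(W(.066,0,.26),OB)
bx,bz=bar(2.15)
print(env.movel(W(bx,0,bz+.047),.12,stop_force=8))
look("5a")
env.grip(.026); look("5")
E
```

```text
False
5a 23.4667 [0.7 0.5 0.8] [ 0.0671 -0.0002] 0.1492
5 23.8417 [-0.1  0.4 -0. ] [0.0666 0.0001] 0.1483
```

View pics/scene5.png

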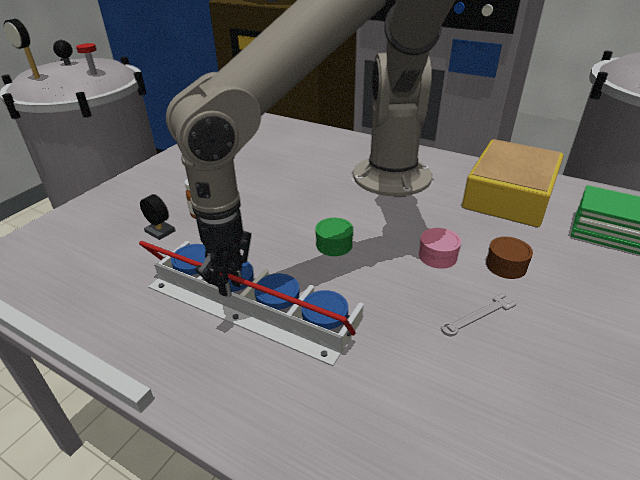

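The bar passes between the fingers (px 235,275), with no contact force. Swinging it forward.

Run:
```python
from h import *
for a in (1.9,1.6,1.35,1.1,.9,.8):
    bx,bz=bar(a); st=env.movel(W(bx-.008,0,bz+.047),.08,stop_force=20)
    s=env.get_state(); print(a,st,s['force'].round(1),round(s['time'],1))
    if st: break
look("6"); p,d=camera("wrist"); cv2.imwrite("pics/w6.png",p)
```

```text
1.9 False [2.2 0.4 0.9] 24.4
1.6 False [-0.7  0.3  0.5] 24.8
1.35 False [ 0.2 -0.4  0.1] 25.2
1.1 False [-0.1 -0.5 -0.3] 25.6
0.9 False [ 0.8 -0.3  0.1] 26.0
0.8 False [ 0.8  0.4 -0.3] 26.3
6 26.3167 [-0.2 -1.3 -0.9] [-0.0475  0.    ] 0.1378
```

View pics/scene6.png

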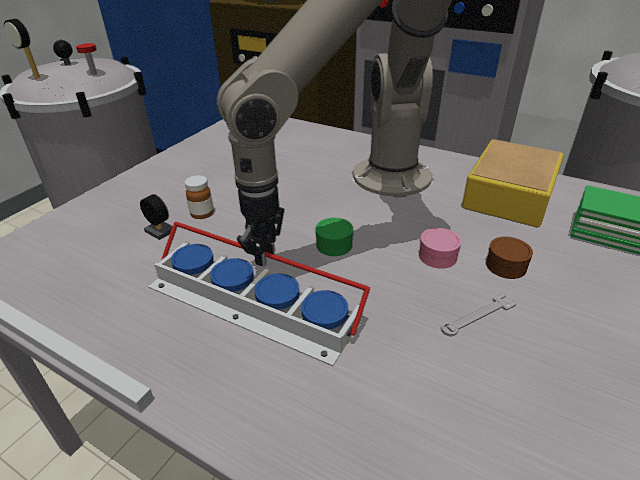

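View pics/w6.png

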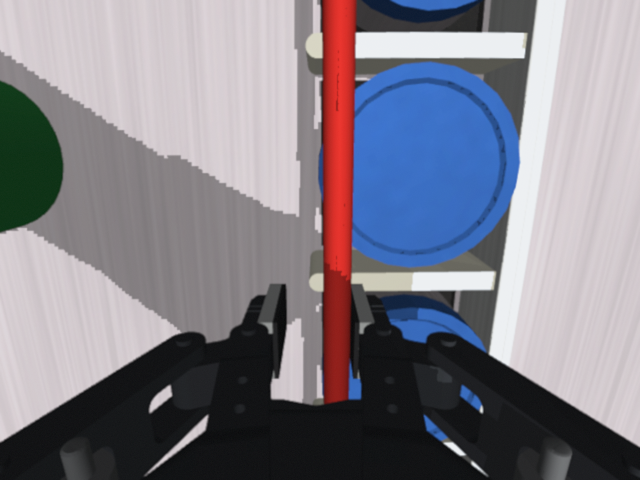

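The bail has swung over to about 0.8 rad, with the bar against the trailing finger as planned. Lifting off, closing the fingers and pressing down along the arc.

Run:
```python
from h import *
bx,bz=bar(.8)
env.movel(W(bx-.008,0,bz+.13),.12); env.grip(0.0)
env.movel(W(bx-.003,0,bz+.100),.12,stop_force=6)
look("7a")
for a in (.8,.6,.45,.3,.15,.05,-.03):
    bx,bz=bar(a); st=env.movel(W(bx-.004,0,bz+.078),.04,stop_force=25)
    s=env.get_state(); print(a,st,s['force'].round(1),s['tcp_pos'][2].round(4),round(s['time'],1))
    if st: break
look("7"); p,d=camera("wrist"); cv2.imwrite("pics/w7.png",p)
```

```text
7a 28.025 [0.2 0.6 1. ] [-0.0423 -0.0003] 0.191
0.8 False [ 0.1  0.3 -0.6] 0.1688 28.7
0.6 False [ 0.2  0.2 -0.5] 0.1559 29.3
0.45 False [-0.4 -0.9  0.7] 0.1447 29.8
0.3 False [0.3 0.1 0.3] 0.1328 30.2
0.15 False [-0.5 -0.7 -0. ] 0.1204 30.7
0.05 False [-0.4 -0.2  0.2] 0.1119 31.1
-0.03 True [-3.7  1.6 13.6] 0.1074 31.3
7 31.3417 [-4.6  1.7 14.8] [-0.0683 -0.0004] 0.1074
```

View pics/scene7.png

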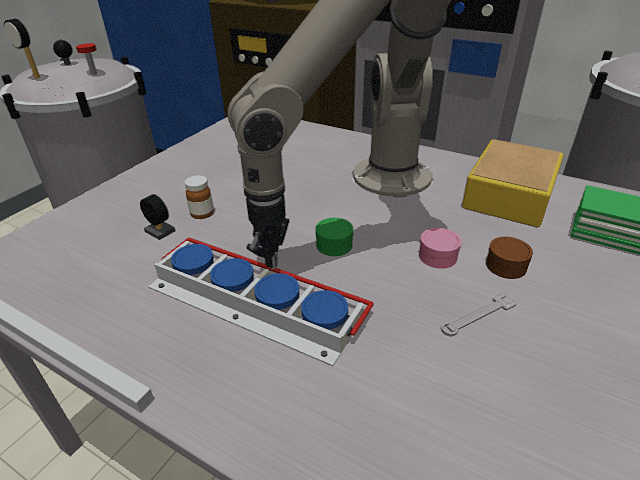

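View pics/w7.png

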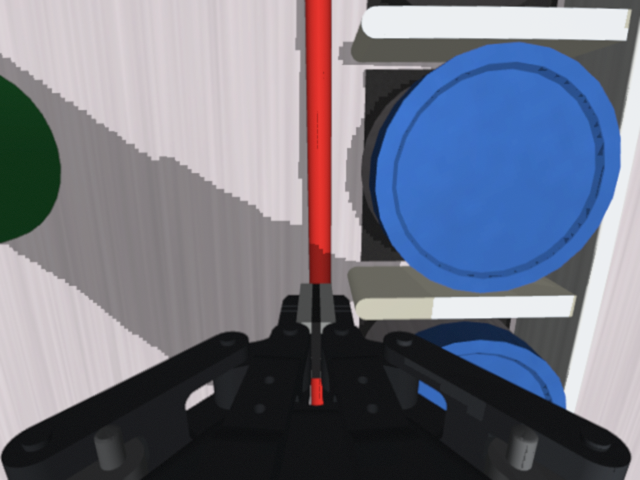

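The press stopped on a hard rise at tip z = 34 mm, where the closed bar's top should be at 35 mm. Retreating to check.

Run:
```python
from h import *
p0=env.get_state()['tcp_pos']
env.movel([p0[0],p0[1],.22],.12)
env.movel([.47,p0[1],.38],.2)
c=calibration("wrist"); p,d=camera("wrist")
q=cv2.imread("pics/w7.png")
for a,col in((0,(0,255,0)),(.08,(255,0,255))):
    bx,bz=bar(a); e=proj(c,[W(bx,y,bz) for y in(.0,.08,.16,.234)]); cv2.polylines(p,[e.astype(int)],False,col,1)
cv2.imwrite("pics/w8.png",p)
shot(8)
cs=calibration("scene"); im=cv2.imread("pics/scene8.png"); b=cv2.resize(im[220:360,140:390],None,fx=3.2,fy=3.2,interpolation=cv2.INTER_CUBIC)
for a,col in((0,(0,255,0)),(.08,(255,0,255))):
    bx,bz=bar(a); e=proj(cs,[W(bx,y,bz) for y in(-.234,.234)]); cv2.polylines(b,[(((e-[140,220]+.5)*3.2).astype(int))],False,col,1)
cv2.imwrite("pics/s8z.png",b)
```

```text
top 744 rack [ 1.000e-01 -1.634e+02] 46.0
top 694 rack [-0.5 60.1] 45.0
top 1240 rack [-1.000e-01  1.668e+02] 46.1
scene 933 rack [   4.  -157.6] 53.5
scene 1040 rack [  5.  -47.8] 52.8
scene 1197 rack [ 5.6 60.2] 51.7
scene 1361 rack [  3.1 169.9] 50.8
```

View pics/s8z.png

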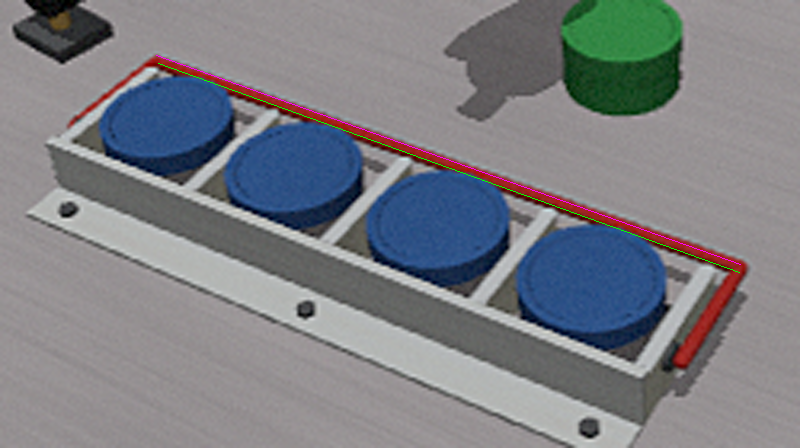

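View pics/top8.png

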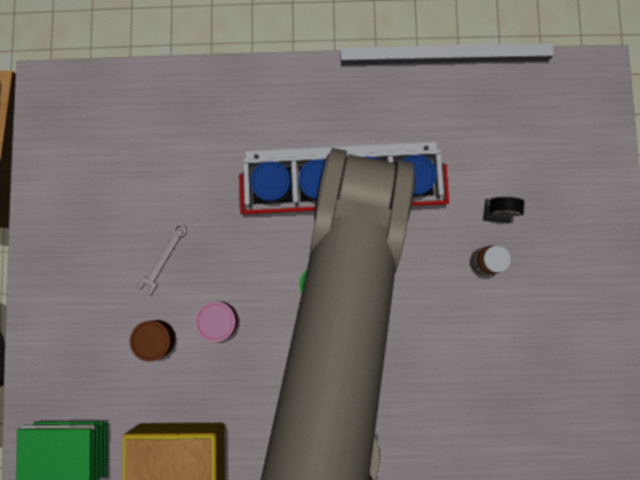

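View pics/w8.png

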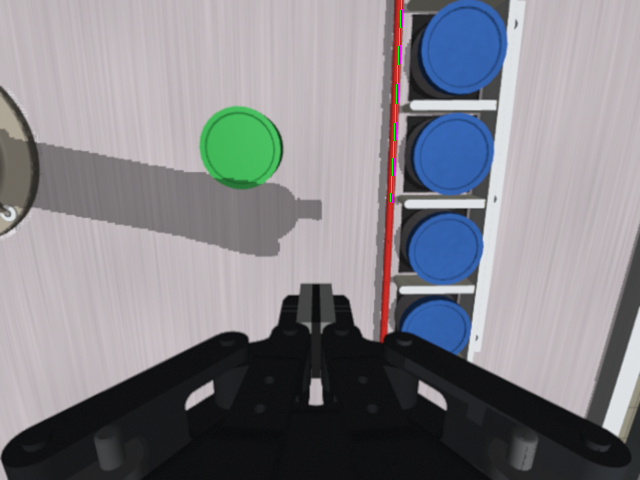

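Run:
```python
from h import *
for n in("wrist","scene"):
    c=calibration(n); p,d=camera(n); k,dd=K(c); R=cv2.Rodrigues(c['rvec'])[0]
    h=cv2.cvtColor(p,cv2.COLOR_BGR2HSV); m=((h[...,0]<8)|(h[...,0]>172))&(h[...,1]>180)&(h[...,2]>70)&(d>0)
    v,u=np.nonzero(m); uv=cv2.undistortPoints(np.c_[u,v].astype(float).reshape(-1,1,2),k,dd).reshape(-1,2)
    P=(np.c_[uv,np.ones(len(uv))]*d[v,u][:,None]-c['tvec'])@R
    r=np.array([toR(a) for a in P]); s=(abs(r[:,0]+.065)<.012)&(abs(r[:,1])<.24)
    print(n,s.sum(),"x",np.percentile(r[s,0],[5,50,95]).round(4),"z",np.percentile(P[s,2],[5,50,95]).round(4))
    for lo in(-.2,0.,.1):
        t=s&(abs(r[:,1]-lo)<.03); 
        if t.sum(): print(lo,np.percentile(P[t,2],[50,95]).round(4))
```

```text
wrist 2129 x [-0.0712 -0.0677 -0.0639] z [0.0327 0.0345 0.0362]
-0.2 [0.0346 0.036 ]
0.0 [0.0346 0.0363]
0.1 [0.0345 0.036 ]
scene 596 x [-0.067  -0.0633 -0.0596] z [0.0301 0.0342 0.0367]
-0.2 [0.0348 0.037 ]
0.0 [0.0343 0.0365]
0.1 [0.0339 0.0363]
```

Run:
```python
from h import *
s=env.get_state(); print(s['time'],s['force'].round(1)); env.dwell(.3); job.job_done()
```

```text
34.2 [0.9 0.2 0. ]
the job is handed in; nothing more can be done
```

The job is done and handed in at about 34.5 s of the 72 s allowed. I pushed the two blue spares along the bench with the half-open fingers, one into bay 1 and one into bay 3. I then brought the bail over the top and pressed it down from above until it met its stop.

**Tins:** All four lids stand in line, within about 3 mm of each other. From above, bay 1 measured x about 0 mm before and after the bail closed. The final top view hid bay 3, so that tin was checked only by the scene camera (in line with its neighbours) and the force stop at the wall.

**Bail:** The top of the bar measured 35–36 mm at all three points along it, against 35 mm when closed. The press stopped at a fingertip height of 34 mm.

**Bystanders:** The jar, wrench and gauge look unmoved in the last pictures, and the robot was clear of everything.

**Checks that disagreed:**
- The scene camera read the second tin about 10 mm to one side before it entered the bay. A wrist picture showed it centred.
- The scene and top cameras differed by 2–5 mm on lid centres throughout.
- The final scene overlay was too coarse to confirm the bail angle, so I relied on the depth reading above.

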